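# Close the ratchet gluing press on a gift box

## Task

Close the gluing press on the gift box: with the fingertips press the red pawl tab down all the way to its stop, where it stays free of the teeth, leaving the press arm alone until then; after that push the arm down by its round palm plate, past all its teeth, until it is fully home with its pad on the box lid. Only press and push, grasp nothing, leave the pawl free, do not disturb the loose gift boxes, glue bottle and spool, and finish clear of everything.

Things in the scene. Friction and masses are not known exactly. Their poses are not given: they have to be found in the camera images.
- press_hinge (a point): centre of the press arm's hinge, 120 mm above the table, on the fixed teal gluing press (base plate 440 x 120 x 15 mm, bolted down, cheeks up to 140 mm high). Its x axis points level along the press from the hinge towards the palm plate end (base ends 290 mm that way and 150 mm the other way), z up; the arm swings in the x-z plane of this point, about its y axis. The glued white box (60 mm square, lid 70 mm above the table) is fixed in the press 140 mm from the hinge
- palm_top (a point): centre of the flat upper face of the round palm plate (black, 100 mm diameter, yellow top disc; too wide to grasp) at the free end of the steel press arm, 261 mm from the hinge; push here. The plate tilts with the arm: level about half-way down the swing, leaning 0.3 rad back towards the hinge at joint 0 and 0.3 rad forward at home. About 285 mm above the table at the start, about 150 mm when home; nothing stands above it
- press_arm (a joint): angle of the press arm (rad), grows as the arm goes down: starts at 0 to 0.045 (raised by about 0.6 rad), hard stop at 0.6 = level, fully home, pad on the box lid. The hinge is stiff: the arm stays where it is left and once free needs about 4 to 9 N down at the palm plate. With the pawl engaged the arm goes no lower than about 0.06 to 0.07, where a tooth meets the pawl
- pawl_tab (a point): centre of the upper face of the red ribbed pawl tab (44 mm along the press, 40 mm across, 7 mm thick) on the side of the hinge away from the palm plate, 132 mm from the hinge, 83 mm above the table when engaged; press it straight down from above. It pivots about a level pin parallel to the arm's hinge, 66 mm from the hinge on the tab's side and 60 mm above the table, so that it sinks about 27 mm
- pawl (a joint): angle of the pawl (rad): 0 = hooked in the teeth, 0.36 = fully free (hard stop). Stiff pivot without a spring: about 4 N on the tab moves it and it stays where it is left; the hook is clear of the teeth beyond about 0.15
- box_black_mid (a point): small black gift box with gold band and a loop on top, 50 x 54 x 67 mm high; point 25 mm above the table. Loose bystander
- box_white_mid (a point): the same gift box in white; point 25 mm above the table. Loose bystander
- glue_mid (a point): white glue bottle with orange cap, 44 mm diameter, 95 mm high; point half-way up. Loose bystander
- spool_mid (a point): raspberry-coloured spool standing on end, 60 mm diameter, 40 mm high; point half-way up. Loose bystander

How it is judged:
By the outcome, as a careful person would: the job done as asked, in the order asked, and still so for the second after the job is handed in, with the robot touching nothing.
It also fails if it takes over 48 s, if anything falls off the work surface, if the arm or the gripper's body presses on something with over 40 N, if the wrist force passes 120 N, or if a joint passes its speed limit or range.

## Robot

A 7-joint arm with a two-finger parallel gripper is mounted at the origin on the work surface. World frame = base frame: x ahead of the robot, y to its left, z up, the work surface at z = 0. Lengths are in m, angles in rad, forces in N, time in s.
With the tool pointing down it reaches from about 0.4 to 0.75 m from the base axis. Payload 19.5 kg.
Tool frame: the origin (TCP) lies at the very end of the fingers, on their centre line; the grasp point (between the pads) lies 19 mm behind it; y points along the fingers, z is the direction in which the jaws open and shut, and the axes are right-handed (so a half turn about y gives the same grasp; the last joint's range is limited). The gripper opens to 85 mm and grips with 20 to 120 N. Pads are 22 mm wide; open, the fingers measure 114 mm over their backs; the gripper's body (76 mm by 85 mm) begins 54 mm behind the grasp point. The pads swing forward as they close: fully open they stand 13 mm farther back than shut.
Start: joints at [1.264, 0.707, -0.028, 1.485, 0.022, 0.951, -0.075], TCP at [0.15, -0.555, 0.231] pointing down, gripper open.
Joint ranges: [-2.71, 2.71], [-0.32, 2.16], [-1.57, 1.52], [0, 2.45], [-1.46, 4.6], [0, 2.02], [-2.83, 2.83]. Speed limits (rad/s): [1.89, 1.89, 2.57, 2.57, 3.01, 3.01, 3.01].

## Interface

Orientations are given as a unit quaternion [x, y, z, w].
In Python, from rig import read_state, read_camera, camera_info, close_job, masks_of gives the robot as it stands.
- The arm moves only by the shell command python3 -m creep 'ROWS'. ROWS is text: rows parted by semicolons, each of 5 numbers parted by spaces: the shift along the tool's x, y, z in units of 25 mm (1.0 is 25 mm), then the turn about the tool's y in units of 5 degrees (1.0 is 5 degrees), then the gripper command: -1 is shut, 1 is fully open, values between are in proportion. In form: x y z spin gripper; .... A call has 1 to 12 rows; each row shifts and turns the commanded pose from where the row before left it, along the tool's axes as they then stand; what a row does not reach is not made up. A row lasts 1/12 s, in which the tool goes at most 41.7 mm and 7.16 degrees, less where a joint would pass 70% of its speed; a pose out of reach is approached as far as the arm can. A call is refused whole if a number of a shift passes 1 or a number of a turn 1, either way. A call with a gripper value outside its range is refused whole. The fingers move at their own pace and stop on an object; the grip force is fixed at half the most. Time passes only in rows, so rows that do not move let the fingers close. It gives the time, the measured TCP pose, the force and the opening at its end, in the units of the state.
- read_state(): the state, without advancing time (a new reading comes with each control period).
- read_camera(name): name is "scene" or "top" or "wrist"; returns the picture (384x512x3 uint8, blue, green, red); there is no depth.
- camera_info(name): a dict with "mtx" (3x3 intrinsics, pixels), "dist_coeffs" ([k1, k2, p1, p2, k3] as OpenCV has them; the pictures are not rectified), "eye" and "orientation" of the camera in the world. Camera axes: x right, y up, looking along -z (the intrinsics and any distortion apply to the point x, -y, -z); pixel columns grow to the right and rows downward; lengths in m; the calibration is good to about 2 mm. A picture is of the moment at which its call begins: read the wrist's pose just before it. camera_info takes no time and is no camera call; for the wrist camera it gives the pose at the moment of the call.
- close_job(): hands the job in, once; it reports no verdict.
Trained networks look in the newest picture that a camera, given by its name, has taken for a name from the list of things; names that differ only in an ending like _2 or _b are one class to them, and where a whole thing is asked for, a point or a joint stands for the part that bears it (a point fixed in the world has none). Each returns a list of dicts, best first, with "p" (0 to 1); they miss things now and then, are a little off and sometimes report something else, mostly with a low value. They report only what shows in the picture. A call takes as long as a camera call.
- masks_of(name, camera): "mask" (384x512 bool, what is visible of it) and "bbox" ([centre column, centre row, width, height] in pixels, round what is visible of it).
The state is a dict: "clock": time; "qpos": joint angles; "joint_velocities": joint speeds; "joint_torque": joint torques, N m; "tcp_pos": TCP position; "ee_rot": TCP orientation; "ft_force": force on the tool from outside, world axes, zero at the start; "moment": the same for the moment, N m; "width": finger opening in m.
Only numpy, scipy, OpenCV 4.12 (cv2) and the standard library are available. Lean on these libraries where they do the work, as an engineer would, in place of code of your own. Each camera call takes 0.05 s, during which the arm holds its last target.

## Working session

There is one attempt and no reset: what is moved stays moved. The work goes in short steps, Python scripts to look and compute and a shell command to move; the robot and the scene stay as the last step left them, time stands still between calls to the robot, and variables do not carry over. Pictures are saved under pics/ and viewed, and the job is handed in when it is done.

```bash
mkdir -p pics; ls
python3 - <<'E'
from rig import *
import cv2, numpy as np
s=read_state(); print({k:np.round(v,3).tolist() for k,v in s.items()})
for n in ["scene","top","wrist"]:
    cv2.imwrite(f"pics/{n}0.png",read_camera(n)); c=camera_info(n)
    print(n,np.round(c["mtx"],1).tolist(),c["dist_coeffs"],c["eye"],c["orientation"])
E
```

```text
pics
{'clock': 0.0, 'qpos': [1.264, 0.707, -0.028, 1.485, 0.022, 0.951, -0.075], 'joint_velocities': [-0.002, 0.001, 0.001, 0.0, -0.0, 0.003, 0.002], 'joint_torque': [-0.001, -88.322, 1.234, -23.617, 0.017, 0.007, 0.0], 'tcp_pos': [0.15, -0.555, 0.231], 'ee_rot': [-0.093, 0.701, -0.701, 0.093], 'ft_force': [-0.069, 0.213, -0.081], 'moment': [-0.002, -0.045, 0.002], 'width': 0.086}
scene [[387.1, 0.0, 262.8], [0.0, 387.1, 190.7], [0.0, 0.0, 1.0]] [-0.014735  0.        0.        0.        0.      ] [ 1.15583731 -0.1723871   0.79074691] [0.323017   0.1956163  0.49472837 0.78271203]
top [[376.8, 0.0, 252.8], [0.0, 376.8, 188.9], [0.0, 0.0, 1.0]] [-0.07142495  0.          0.          0.          0.        ] [0.52780226 0.07139962 0.94782983] [-0.0498176   0.02044608  0.71449068 -0.69756952]
wrist [[322.6, 0.0, 259.5], [0.0, 322.6, 191.2], [0.0, 0.0, 1.0]] [-0.08288964  0.          0.          0.          0.        ] [ 0.22531007 -0.53426563  0.37420277] [-0.12210715  0.0939386  -0.59984034  0.78514772]
```

View pics/scene0.png

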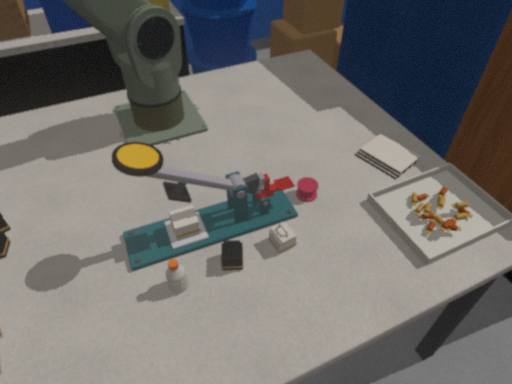

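View pics/top0.png

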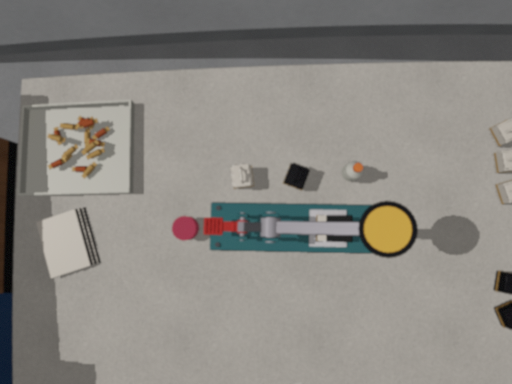

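View pics/wrist0.png

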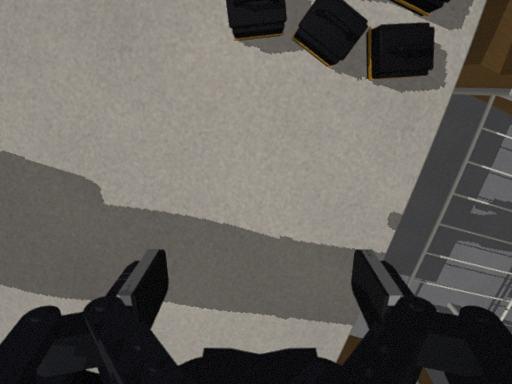

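The top view shows the press across the image: tab at about (222,226), palm at (388,229), and the spool just beyond the tab at (185,228). Next I'll measure these.

```bash
cat > h.py <<'E'
from rig import *
import cv2, numpy as np
from scipy.spatial.transform import Rotation as R
def ray(c,uv):
    p=cv2.undistortPoints(np.array([[uv]],float),c["mtx"],np.array(c["dist_coeffs"]))[0,0]
    return R.from_quat(c["orientation"]).apply([p[0],-p[1],-1])
def at_z(c,uv,z):
    d=ray(c,uv); e=np.array(c["eye"]); return e+d*(z-e[2])/d[2]
def tri(c1,u1,c2,u2):
    A=[];b=[]
    for c,u in((c1,u1),(c2,u2)):
        d=ray(c,u);d/=np.linalg.norm(d);P=np.eye(3)-np.outer(d,d);A.append(P);b.append(P@c["eye"])
    x,r,_,_=np.linalg.lstsq(np.vstack(A),np.hstack(b),rcond=None); return x,np.sqrt(r)
def proj(c,X):
    q=R.from_quat(c["orientation"]).inv().apply(np.atleast_2d(X)-c["eye"])*[1,-1,-1]
    return cv2.projectPoints(q,np.zeros(3),np.zeros(3),c["mtx"],np.array(c["dist_coeffs"]))[0][:,0]
E
python3 - <<'E'
from h import *
z={"pawl_tab":.083,"palm_top":.285,"press_hinge":.12,"spool_mid":.02,"box_white_mid":.025,"box_black_mid":.025,"glue_mid":.047}
cs={n:camera_info(n) for n in("top","scene")}
for n in cs: read_camera(n)
for k in z:
  for n,c in cs.items():
    for m in masks_of(k,n)[:2]:
      v,u=np.nonzero(m["mask"]);uv=(u.mean(),v.mean())
      print(k,n,round(m["p"],2),np.round(uv,1),np.round(m["bbox"],1),np.round(at_z(c,uv,z[k]),3))
# yellow disc, red tab
im={n:read_camera(n) for n in cs}
g={}
for n in cs:
  h=cv2.cvtColor(im[n],cv2.COLOR_BGR2HSV)
  mk=cv2.inRange(h,(18,150,120),(32,255,255))
  k,l,st,ce=cv2.connectedComponentsWithStats(mk);i=1+np.argmax(st[1:,4]);print(n,st[i],ce[i]);g[n]=ce[i]
print("palm tri",tri(cs["top"],g["top"],cs["scene"],g["scene"]))
for uv in [(211,203),(211,249),(376,205),(376,253)]: print(uv,at_z(cs["top"],uv,.015).round(3))
t=cv2.resize(im["top"][180:270,170:440],None,fx=2.9,fy=2.9,interpolation=cv2.INTER_CUBIC);cv2.imwrite("pics/topz.png",t)
t=cv2.resize(im["scene"][120:270,100:330],None,fx=3.4,fy=3.4,interpolation=cv2.INTER_CUBIC);cv2.imwrite("pics/scz.png",t)
E
```

```text
pawl_tab top 0.85 [218.7 225.7] [221.8 226.9  43.1  19.4] [0.532 0.187 0.083]
pawl_tab scene 0.63 [274.  185.9] [274.8 187.9  41.3  25.1] [0.533 0.171 0.083]
palm_top top 0.93 [353.3 228.3] [327.  229.4 183.4  55.8] [ 0.521 -0.075  0.285]
palm_top scene 0.57 [175.2 172.1] [189.2 170.6 153.3  65. ] [ 0.598 -0.082  0.285]
press_hinge top 0.86 [311.7 227.5] [310.4 229.8 218.1  57.6] [ 0.523 -0.022  0.12 ]
press_hinge scene 0.6 [198.6 206.7] [204.1 205.6 187.2 130.6] [ 0.553 -0.037  0.12 ]
spool_mid top 0.7 [184.8 227.3] [185.9 228.5  26.5  26. ] [0.53 0.28 0.02]
spool_mid scene 0.9 [306.6 188.5] [308.5 188.9  24.8  25.5] [0.525 0.279 0.02 ]
box_white_mid top 0.78 [241.3 175.3] [243.2 175.3  26.3  20. ] [0.655 0.137 0.025]
box_white_mid top 0.39 [296.1 175.3] [297.4 175.2  28.1  28.4] [0.651 0.001 0.025]
box_white_mid scene 0.64 [281.6 237.1] [282.8 235.1  28.3  32.9] [0.65  0.134 0.025]
box_black_mid scene 0.55 [231.6 255.1] [233.1 254.1  21.8  30.8] [0.647 0.002 0.025]
glue_mid top 0.55 [352.5 171. ] [351.4 169.8  20.6  21.7] [ 0.655 -0.132  0.047]
top [ 364  206   48   47 1802] [387.51387347 228.84628191]
scene [116 144  43  25 840] [137.30833333 155.76071429]
palm tri (array([ 0.51813162, -0.13577175,  0.28364046]), array([0.00053973]))
(211, 203) [0.589 0.214 0.015]
(211, 249) [0.475 0.216 0.015]
(376, 205) [ 0.574 -0.194  0.015]
(376, 253) [ 0.456 -0.188  0.015]
```

View pics/topz.png

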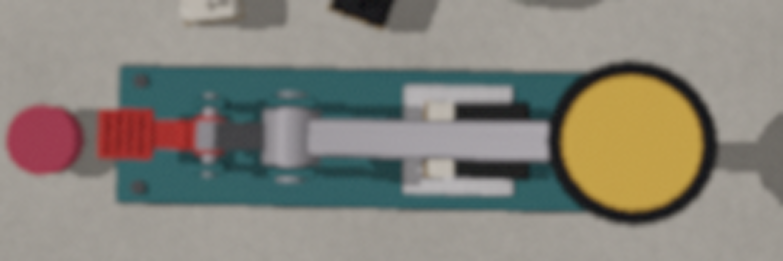

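View pics/scz.png

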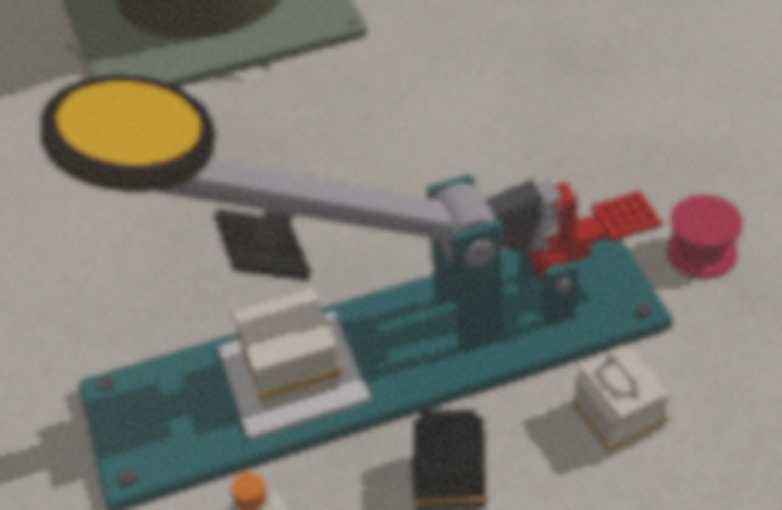

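Run:
```python
from h import *
s=read_state();M=R.from_quat(s["ee_rot"]).as_matrix();print(M.round(3))
ct,cs,cw=[camera_info(n) for n in("top","scene","wrist")]
print("cam in tool",(M.T@(cw["eye"]-s["tcp_pos"])).round(3))
a=(213.8,226.2);b=(284.4,183.5)
print(at_z(ct,a,.083),at_z(cs,b,.083),tri(ct,a,cs,b))
e=np.array([.532,.215]);p=np.array([.518,-.136]);u=(p-e)/np.linalg.norm(p-e);H=e+.15*u;print(u,H,H-.132*u)
for n,c in(("top",ct),("scene",cs)):
  im=read_camera(n);n3=np.array([-u[1],u[0]])
  P=[(*(H+l*u+w*n3),.015) for l in(-.15,.29) for w in(-.06,.06)]+[(*(H-l*u+w*n3),.083) for l in(.11,.154) for w in(-.02,.02)]+[(*(H-.132*u),.083),(*H,.12)]
  for q in proj(c,np.array(P)): cv2.circle(im,tuple(np.round(q*4).astype(int)),4,(255,0,255),1,shift=2)
  x,y=(160,170) if n=="top" else(100,130)
  cv2.imwrite(f"pics/ov_{n}.png",cv2.resize(im[y:y+150,x:x+230],None,fx=3.4,fy=3.4))
```

```text
[[-0.965  0.     0.262]
 [-0.262  0.    -0.965]
 [-0.    -1.    -0.   ]]
cam in tool [-0.078 -0.143 -0.   ]
[0.53072879 0.19814849 0.083     ] [0.53646933 0.19917315 0.083     ] (array([0.5313714 , 0.20040888, 0.07767315]), array([0.00225063]))
[-0.03985435 -0.9992055 ] [0.52602185 0.06511918] [0.53128262 0.1970143 ]
```

View pics/ov_top.png

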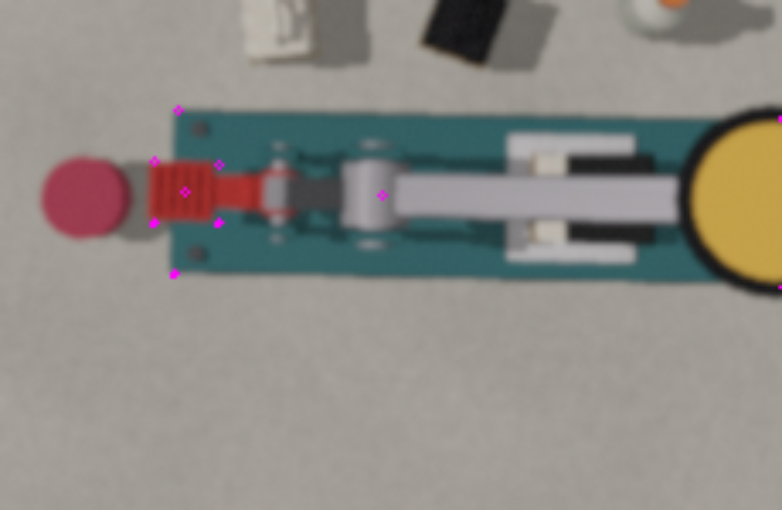

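View pics/ov_scene.png

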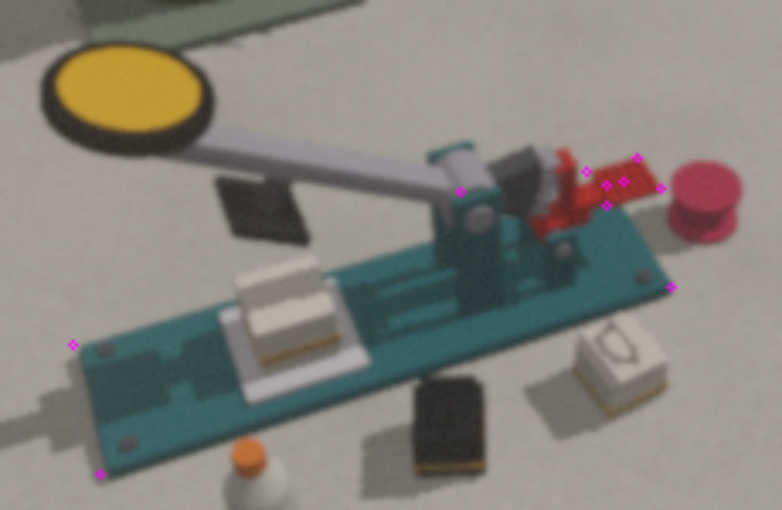

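```bash
python3 -m creep '0 -1 0 -1 -1;0 -1 0 -1 -1;0 -1 0 -1 -1;0 -1 0 -1 -1;0 -1 0 -1 -1;0 -1 0 -1 -1;0 0 0 -1 -1;0 0 0 -1 -1;0 0 0 -1 -1;0 0 0 -1 -1;0 0 0 -1 -1;0 0 0 -1 -1'; python3 -m creep '0 0 0 -1 -1;0 0 0 -1 -1;0 0 0 -0.5 -1;0 0 0 0 -1'
cat > rel.py <<'E'
from h import *
import sys
s=read_state();M=R.from_quat(s["ee_rot"]).as_matrix()
t=np.array([float(a) for a in sys.argv[1:4]]);print("rows units",(M.T@(t-s["tcp_pos"])/.025).round(2),"tcp",np.round(s["tcp_pos"],4),"camdir deg",np.degrees(np.arctan2(-M[1,0],-M[0,0])).round(1),"F",np.round(s["ft_force"],1),"q",np.round(s["qpos"],2),"w",s["width"],"t",s["clock"])
E
python3 rel.py 0.531 0.206 0.381
```

```text
clock: 2.15
tcp_pos: [0.1505, -0.5549, 0.3813]
ee_rot: [-0.432, 0.559, -0.559, 0.433]
ft_force: [-0.6, 0.8, -0.0]
width: -0.0001
clock: 2.48
tcp_pos: [0.1504, -0.555, 0.3812]
ee_rot: [-0.49, 0.51, -0.509, 0.49]
ft_force: [0.2, -1.2, 0.1]
width: -0.0005
rows units [-3.100e+01  2.000e-02  1.404e+01] tcp [ 0.1504 -0.555   0.3812] camdir deg 87.8 F [ 0.2 -1.2  0.1] q [ 1.42  0.6  -0.38  1.17  0.21  1.41  1.04] w -0.0004900717748410078 t 2.4833
```

```bash
python3 -m creep '-0.9 0 0.9 0 -1;-0.9 0 0.9 0 -1;-0.9 0 0.9 0 -1;-0.9 0 0.9 0 -1;-0.9 0 0.9 0 -1;-0.9 0 0.9 0 -1;-0.9 0 0.9 0 -1;-0.9 0 0.9 0 -1;-0.9 0 0.9 0 -1;-0.9 0 0.9 0 -1;-0.9 0 0.9 0 -1;-0.9 0 0.9 0 -1'; python3 rel.py 0.531 0.206 0.381
```

```text
clock: 3.48
tcp_pos: [0.4322, -0.2949, 0.3814]
ee_rot: [0.489, -0.511, 0.511, -0.489]
ft_force: [0.8, -0.5, 0.2]
width: 0.0002
rows units [-2.019e+01  1.000e-02  3.090e+00] tcp [ 0.4322 -0.2949  0.3814] camdir deg 87.5 F [ 0.8 -0.5  0.2] q [ 0.76  0.51 -0.4   1.36  0.2   1.31  0.3 ] w 0.00018774642416371414 t 3.4833
```

```bash
python3 -m creep '-0.9 0 0.2 0 -1;-0.9 0 0.2 0 -1;-0.9 0 0.2 0 -1;-0.9 0 0.2 0 -1;-0.9 0 0.2 0 -1;-0.9 0 0.2 0 -1;-0.9 0 0.2 0 -1;-0.9 0 0.2 0 -1;-0.9 0 0.2 0 -1;-0.9 0 0.2 0 -1;-0.9 0 0.2 0 -1;-0.9 0 0.2 0 -1'; python3 -m creep '-0.9 0 0.1 0 -1;-0.9 0 0.1 0 -1;-0.9 0 0.1 0 -1;-0.9 0 0.1 0 -1;-0.9 0 0.1 0 -1;-0.9 0 0.1 0 -1;-0.9 0 0.1 0 -1;-0.9 0 0 0 -1;-0.9 0 0 0 -1;-0.9 0 0 0 -1;0 0 0 0 -1';python3 rel.py 0.531 0.206 0.20
```

```text
clock: 4.48
tcp_pos: [0.5023, -0.0277, 0.3814]
ee_rot: [0.489, -0.511, 0.511, -0.489]
ft_force: [0.1, -0.5, -0.1]
width: 0.0002
clock: 5.4
tcp_pos: [0.5279, 0.1995, 0.381]
ee_rot: [-0.49, 0.51, -0.509, 0.491]
ft_force: [-1.0, 0.7, 0.4]
width: 0.0001
rows units [-0.25  7.24  0.12] tcp [0.5279 0.1995 0.381 ] camdir deg 87.8 F [-1.   0.7  0.4] q [-0.21  0.59 -0.43  1.21  0.23  1.39 -0.66] w 0.00011468417788908895 t 5.4
```

```bash
python3 -m creep '-0.25 1 0.12 0 -1;0 1 0 0 -1;0 1 0 0 -1;0 1 0 0 -1;0 1 0 0 -1;0 1 0 0 -1;0 1 0 0 -1;0 1 0 0 -1;0 1 0 0 -1;0 1 0 0 -1;0 0.4 0 0 -1;0 0 0 0 -1';python3 rel.py 0.531 0.206 0.09
python3 - <<'E'
from h import *
for n,(x,y) in {"scene":(180,60),"top":(150,130),"wrist":None}.items() if 0 else []: pass
a=read_camera("scene")[90:240,180:340];b=read_camera("wrist")
cv2.imwrite("pics/s1.png",cv2.resize(a,None,fx=4,fy=4));cv2.imwrite("pics/w1.png",b)
E
```

```text
clock: 6.4
tcp_pos: [0.5314, 0.201, 0.1197]
ee_rot: [-0.49, 0.511, -0.51, 0.488]
ft_force: [-0.2, -0.7, -0.0]
width: -0.0003
rows units [-0.2   1.19 -0.02] tcp [0.5314 0.201  0.1197] camdir deg 87.6 F [-0.2 -0.7 -0. ] q [-0.25  0.86 -0.33  1.63  0.39  0.72 -0.81] w -0.0003023772212095682 t 6.4
```

View pics/s1.png

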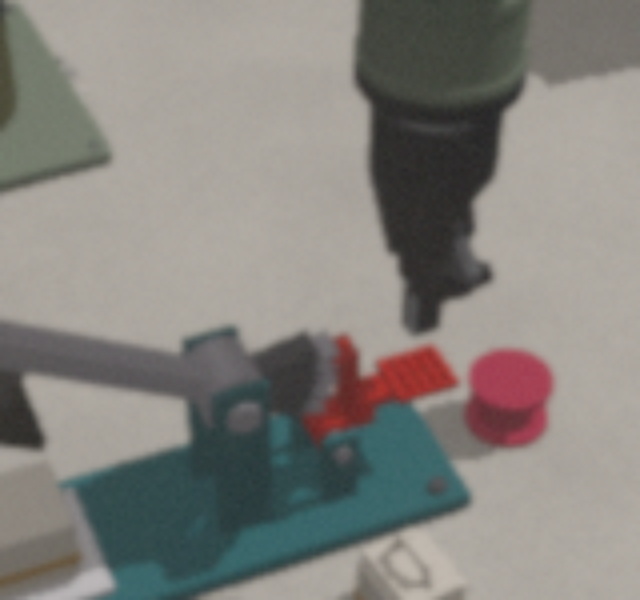

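View pics/w1.png

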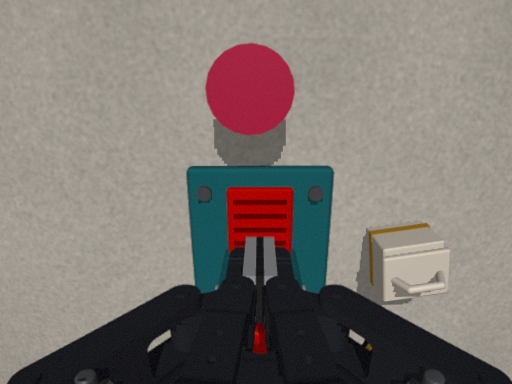

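The fingers are centred over the tab in the wrist view (tab columns 228–292, fingertips at about 260). The spool is clear. I'll press in small steps.

```bash
python3 -m creep '-0.2 0.4 0 0 -1;0 0.4 0 0 -1;0 0.4 0 0 -1;0 0 0 0 -1'; python3 -m creep '0 0.2 0 0 -1;0 0.2 0 0 -1;0 0.2 0 0 -1;0 0.2 0 0 -1;0 0 0 0 -1';python3 -m creep '0 0.15 0 0 -1;0 0.15 0 0 -1;0 0 0 0 -1'
```

```text
clock: 6.83
tcp_pos: [0.5316, 0.2062, 0.0895]
ee_rot: [-0.49, 0.51, -0.51, 0.489]
ft_force: [-0.1, -0.4, 0.0]
width: 0.0002
clock: 7.25
tcp_pos: [0.5321, 0.2067, 0.0706]
ee_rot: [-0.49, 0.51, -0.51, 0.49]
ft_force: [0.3, 0.6, -0.9]
width: -0.0
clock: 7.5
tcp_pos: [0.5321, 0.2066, 0.0633]
ee_rot: [-0.49, 0.51, -0.51, 0.49]
ft_force: [0.6, 1.7, 1.4]
width: 0.0002
```

```bash
python3 - <<'E'
from h import *
a=read_camera("scene")[90:240,180:340];cv2.imwrite("pics/s2.png",cv2.resize(a,None,fx=4,fy=4));cv2.imwrite("pics/w2.png",read_camera("wrist"))
E
python3 -m creep '0 0.1 0 0 -1;0 0.1 0 0 -1';python3 -m creep '0 0.1 0 0 -1;0 0.1 0 0 -1'
```

```text
clock: 7.77
tcp_pos: [0.5326, 0.2061, 0.0594]
ee_rot: [0.489, -0.51, 0.51, -0.49]
ft_force: [-6.4, -5.9, 54.1]
width: 0.0001
clock: 7.93
tcp_pos: [0.5337, 0.206, 0.0579]
ee_rot: [0.488, -0.509, 0.512, -0.491]
ft_force: [-23.5, -15.0, 132.2]
width: 0.0004
```

View pics/s2.png

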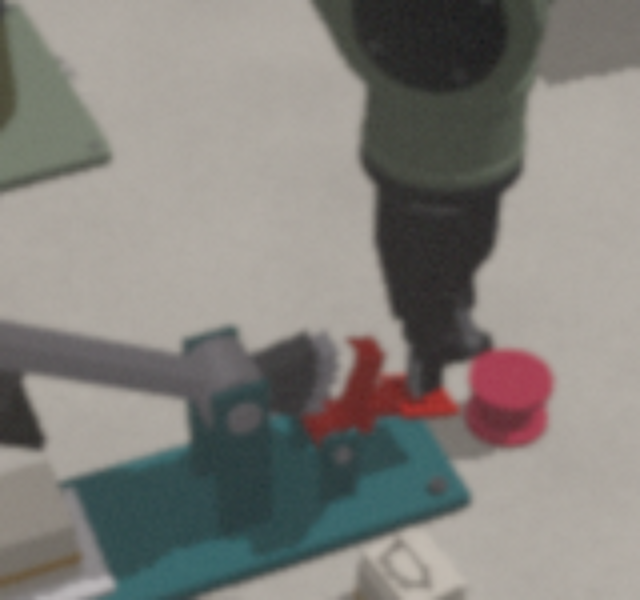

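View pics/w2.png

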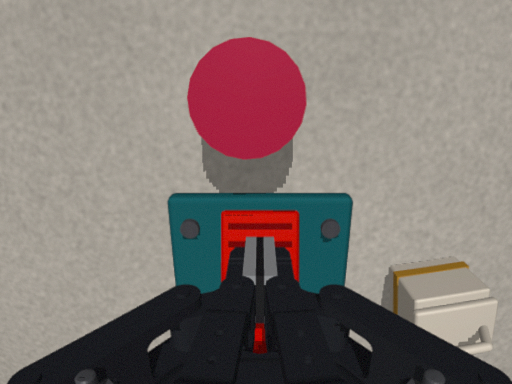

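The wrist force read 132 N after the second of two calls that I chained without checking between them. That is over the stated 120 N. I'll back off now.

```bash
python3 -m creep '0 -0.4 0 0 -1;0 -1 0 0 -1;0 -1 0 0 -1;0 -1 0 0 -1;0 -1 0 0 -1;0 -1 0 0 -1;0 0 0 0 -1'
python3 - <<'E'
from h import *
a=read_camera("scene")[90:240,180:340];cv2.imwrite("pics/s3.png",cv2.resize(a,None,fx=4,fy=4));cv2.imwrite("pics/w3.png",read_camera("wrist"))
E
```

```text
clock: 8.52
tcp_pos: [0.5335, 0.2067, 0.1928]
ee_rot: [0.488, -0.509, 0.511, -0.491]
ft_force: [0.8, 0.8, 0.0]
width: -0.0002
```

View pics/s3.png

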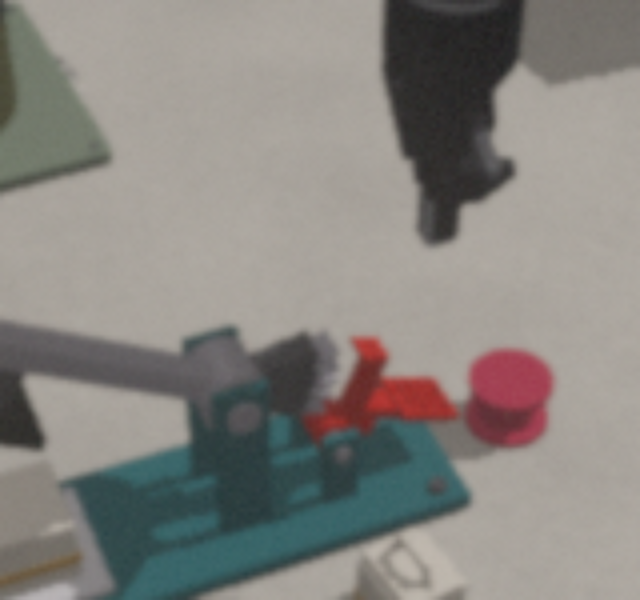

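View pics/w3.png

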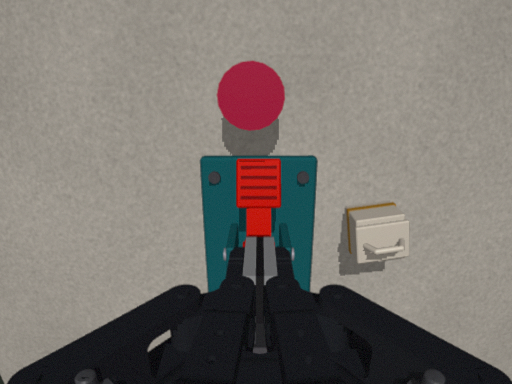

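```bash
python3 - <<'E'
from h import *
im=read_camera("scene");c=camera_info("scene")
u=np.array([-.0399,-.9992]);n=np.array([.9992,-.0399]);H=np.array([.526,.0655])
for th,col in((.25,(255,255,0)),(.36,(255,0,255))):
  P=[]
  for l in(44,88):
    for w in(-.02,.02):
      d=l*np.cos(th)+23*np.sin(th);z=60+23*np.cos(th)-l*np.sin(th)
      P.append([*(H-(66+d)/1000*u+w*n),z/1000])
  P=np.array(P)
  for q in proj(c,P): cv2.circle(im,tuple(np.round(q*8).astype(int)),8,col,1,shift=3)
  print(th,proj(c,P).round(1).tolist())
cv2.imwrite("pics/s4.png",cv2.resize(im[160:220,240:320],None,fx=8,fy=8,interpolation=cv2.INTER_CUBIC))
E
python3 rel.py 0.518 -0.136 0.38
```

```text
0.25 [[273.4, 182.5], [279.8, 192.5], [287.6, 181.1], [294.2, 190.9]]
0.36 [[273.7, 183.8], [280.0, 193.8], [287.2, 183.8], [293.8, 193.5]]
rows units [ 1.37e+01 -7.66e+00 -1.00e-02] tcp [0.5321 0.206  0.1882] camdir deg 87.7 F [ 0.1  0.3 -0.9] q [-0.24  0.77 -0.38  1.55  0.34  0.88 -0.77] w -0.0001345018317876927 t 8.6667
```

View pics/s4.png

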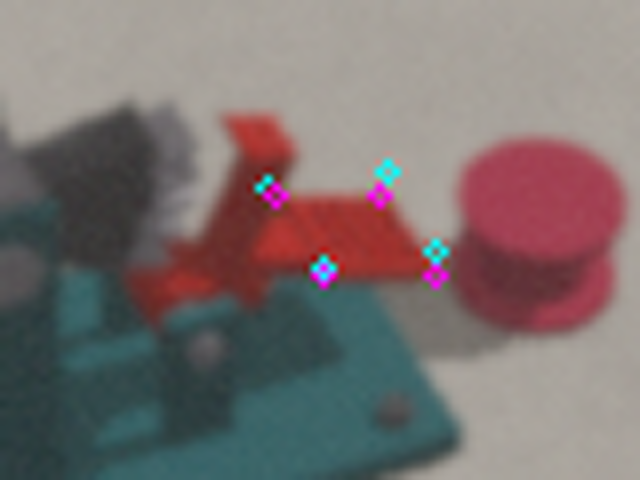

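Tab corners fit 0.36 (magenta), so the pawl is at its stop. Next I'll go over to the palm.

```bash
python3 -m creep '0 -1 0 0 -1;0 -1 0 0 -1;0 -1 0 0 -1;0 -1 0 0 -1;0 -1 0 0 -1;0 -1 0 0 -1;0 -1 0 0 -1;0 -0.7 0 0 -1;0.7 0 0 0 -1;1 0 0 0 -1;1 0 0 0 -1;1 0 0 0 -1';python3 -m creep '1 0 0 0 -1;1 0 0 0 -1;1 0 0 0 -1;1 0 0 0 -1;1 0 0 0 -1;1 0 0 0 -1;1 0 0 0 -1;1 0 0 0 -1;1 0 0 0 -1;1 0 0 0 -1;0 0 0 0 -1;0 0 0 0 -1'; python3 rel.py 0.518 -0.138 0.295
```

```text
clock: 9.67
tcp_pos: [0.5283, 0.1127, 0.38]
ee_rot: [-0.49, 0.51, -0.51, 0.489]
ft_force: [0.9, 0.2, -0.2]
width: 0.0001
clock: 10.67
tcp_pos: [0.5181, -0.1368, 0.38]
ee_rot: [-0.49, 0.511, -0.51, 0.489]
ft_force: [1.1, 0.9, 0.4]
width: -0.0001
rows units [0.05 3.4  0.01] tcp [ 0.5181 -0.1368  0.38  ] camdir deg 87.5 F [1.1 0.9 0.4] q [ 0.42  0.53 -0.43  1.32  0.22  1.34 -0.05] w -8.510783488975204e-05 t 10.6667
```

```bash
python3 -m creep '0 1 0 0 -1;0 1 0 0 -1;0 1 0 0 -1;0 0.5 0 0 -1;0 0.2 0 0 -1;0.15 0.2 0 0 -1;0.15 0.2 0 0 -1;0.15 0.2 0 0 -1;0 0 0 0 -1'
```

```text
clock: 11.42
tcp_pos: [0.5182, -0.147, 0.2738]
ee_rot: [0.489, -0.51, 0.51, -0.49]
ft_force: [0.2, 0.6, -0.9]
width: 0.0002
```

```bash
python3 -m creep '0.12 0.16 0 0 -1;0.11 0.16 0 0 -1;0.11 0.16 0 0 -1;0.1 0.16 0 0 -1;0.1 0.16 0 0 -1;0.1 0.16 0 0 -1;0.1 0.16 0 0 -1;0.09 0.16 0 0 -1;0.09 0.16 0 0 -1;0.08 0.16 0 0 -1;0.08 0.16 0 0 -1;0.08 0.16 0 0 -1'
python3 - <<'E'
from h import *
a=read_camera("scene")[60:300,90:350];cv2.imwrite("pics/s5.png",cv2.resize(a,None,fx=2.5,fy=2.5))
E
```

```text
clock: 12.42
tcp_pos: [0.5172, -0.1756, 0.2263]
ee_rot: [0.489, -0.51, 0.51, -0.49]
ft_force: [-0.7, 4.2, 5.9]
width: -0.0002
```

View pics/s5.png

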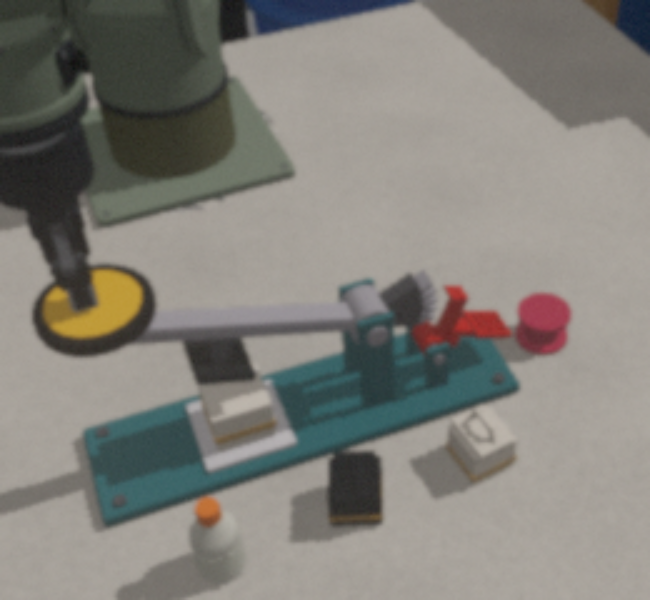

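Fingertips are on the disc, the arm is going down and the pawl is still free. Continuing.

```bash
python3 -m creep '0.07 0.16 0 0 -1;0.07 0.16 0 0 -1;0.06 0.16 0 0 -1;0.06 0.16 0 0 -1;0.06 0.16 0 0 -1;0.05 0.16 0 0 -1;0.05 0.16 0 0 -1;0.05 0.16 0 0 -1;0.05 0.16 0 0 -1;0.04 0.16 0 0 -1;0.04 0.16 0 0 -1;0.04 0.16 0 0 -1'; python3 rel.py 0.517 -0.193 0.15
```

```text
clock: 13.47
tcp_pos: [0.5164, -0.1919, 0.1783]
ee_rot: [0.49, -0.51, 0.51, -0.49]
ft_force: [-1.1, 1.7, 5.9]
width: -0.0
rows units [0.04 1.13 0.02] tcp [ 0.5164 -0.1919  0.1783] camdir deg 87.7 F [-1.1  1.7  5.9] q [ 0.49  0.76 -0.37  1.64  0.35  0.81 -0.07] w -4.5726490690150054e-05 t 13.4667
```

```bash
python3 -m creep '0.03 0.16 0 0 -1;0.03 0.16 0 0 -1;0.03 0.16 0 0 -1;0.02 0.16 0 0 -1;0 0.08 0 0 -1;0 0 0 0 -1'
```

```text
clock: 13.97
tcp_pos: [0.5163, -0.1953, 0.1601]
ee_rot: [0.49, -0.51, 0.511, -0.49]
ft_force: [0.7, -1.9, 2.5]
width: -0.0001
```

```bash
python3 -m creep '0 0.08 0 0 -1;0 0.08 0 0 -1;0 0 0 0 -1'
```

```text
clock: 14.22
tcp_pos: [0.5162, -0.1958, 0.1562]
ee_rot: [0.49, -0.51, 0.511, -0.489]
ft_force: [1.1, -5.2, 4.9]
width: -0.0004
```

```bash
python3 -m creep '0 0.06 0 0 -1;0 0 0 0 -1'
```

```text
clock: 14.38
tcp_pos: [0.5162, -0.1959, 0.1548]
ee_rot: [0.49, -0.51, 0.511, -0.489]
ft_force: [1.0, -6.2, 5.0]
width: -0.0001
```

```bash
python3 -m creep '0 0.06 0 0 -1;0 0 0 0 -1'
```

```text
clock: 14.55
tcp_pos: [0.5162, -0.1961, 0.1534]
ee_rot: [0.49, -0.509, 0.511, -0.489]
ft_force: [0.4, -6.5, 5.3]
width: -0.0001
```

```bash
python3 -m creep '0 0.06 0 0 -1;0 0 0 0 -1'
```

```text
clock: 14.72
tcp_pos: [0.5162, -0.1962, 0.1518]
ee_rot: [0.49, -0.509, 0.511, -0.489]
ft_force: [0.4, -6.0, 5.9]
width: 0.0003
```

```bash
python3 -m creep '0 0.06 0 0 -1;0 0 0 0 -1'
```

```text
clock: 14.88
tcp_pos: [0.5163, -0.1964, 0.1507]
ee_rot: [0.49, -0.509, 0.511, -0.489]
ft_force: [-1.6, -8.4, 12.7]
width: 0.0
```

```bash
python3 -m creep '0 0.04 0 0 -1;0 0 0 0 -1'
```

```text
clock: 15.05
tcp_pos: [0.5164, -0.1965, 0.1504]
ee_rot: [0.49, -0.509, 0.512, -0.489]
ft_force: [-4.5, -7.3, 24.7]
width: -0.0002
```

```bash
python3 -m creep '0 0.04 0 0 -1;0 0 0 0 -1'
```

```text
clock: 15.22
tcp_pos: [0.5165, -0.1965, 0.1501]
ee_rot: [0.49, -0.509, 0.512, -0.489]
ft_force: [-7.6, -7.3, 38.6]
width: 0.0001
```

Hard stop reached: about 38 N with almost no travel, at z = 0.150. Backing off straight up.

```bash
python3 -m creep '0 -0.3 0 0 -1;0 -1 0 0 -1;0 -1 0 0 -1;0 -1 0 0 -1;0 -1 0 0 -1;0 -1 0 0 -1;0 -1 0 0 -1;0 -1 0 0 -1;0 -1 0 0 -1;0 0 0 0 -1'; python3 -m creep '1 0 0 0 -1;1 0 0 0 -1;1 0 0 0 -1;1 0 0 0 -1;1 0 0 0 -1;0 0 0 0 -1;0 0 0 0 -1'
python3 - <<'E'
from h import *
im=read_camera("scene");t=read_camera("top")
g={};C={}
for n,i in(("scene",im),("top",t)):
  mk=cv2.inRange(cv2.cvtColor(i,cv2.COLOR_BGR2HSV),(18,150,120),(32,255,255));k,l,st,ce=cv2.connectedComponentsWithStats(mk);j=1+np.argmax(st[1:,4]);print(n,st[j],ce[j]);g[n]=ce[j];C[n]=camera_info(n)
print("palm tri",tri(C["top"],g["top"],C["scene"],g["scene"]))
cv2.imwrite("pics/s6.png",cv2.resize(im[100:300,70:340],None,fx=2.9,fy=2.9));cv2.imwrite("pics/t6.png",t)
E
```

```text
clock: 16.05
tcp_pos: [0.5168, -0.1949, 0.3596]
ee_rot: [0.489, -0.508, 0.512, -0.491]
ft_force: [0.0, -0.1, -0.1]
width: -0.0001
clock: 16.63
tcp_pos: [0.5104, -0.3206, 0.3547]
ee_rot: [-0.489, 0.511, -0.51, 0.489]
ft_force: [-0.2, 1.0, 0.6]
width: -0.0002
scene [109 194  34  30 729] [125.21536351 208.28257888]
top [378 210  33  39 990] [393.86767677 228.86666667]
palm tri (array([ 0.51575839, -0.19098179,  0.14978229]), array([0.00074025]))
```

View pics/s6.png

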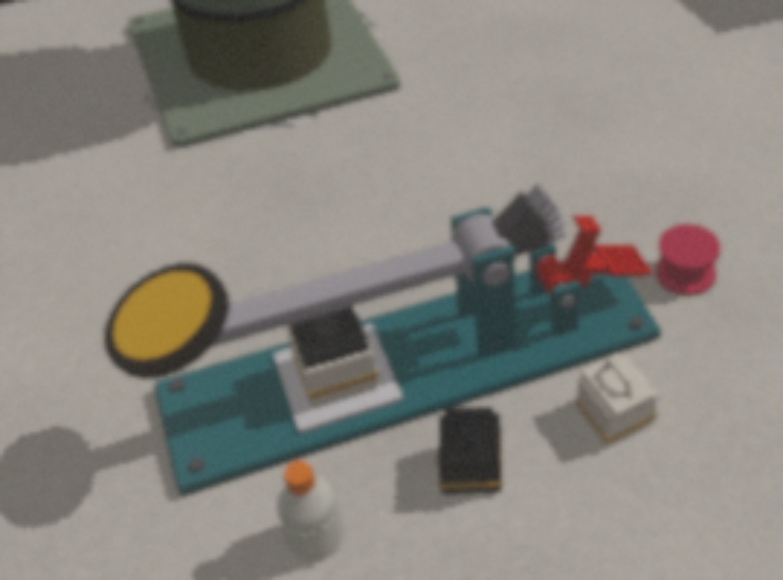

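View pics/t6.png

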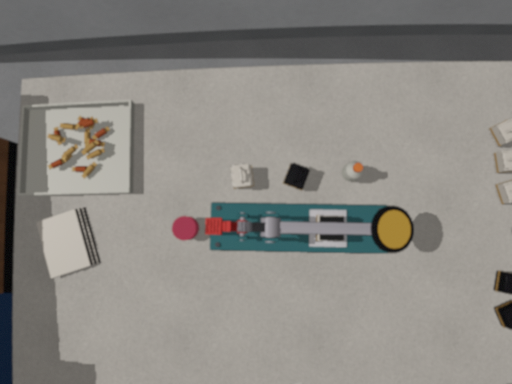

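The press is closed: palm top at z = 0.1498, pad on the box lid, pawl still free. The boxes, bottle and spool are at the same pixels as before, and the arm is clear. Handing in.

```bash
python3 -c "
from rig import *
print(close_job())"
```

```text
the job is handed in; nothing more can be done
None
```

The press is closed on the gift box, but **one limit was broken on the way**, so the attempt may be judged a failure. While I pressed the pawl against its stop, the wrist force read 132 N at 7.93 s, over the 120 N limit. I had sent two pressing moves in a row without checking the force after the first, which already read 54 N. I backed off straight away.

**What I did:** with the fingers shut, I pressed the red tab down to its stop before touching the press arm. I then pushed the palm plate down along its arc to the hard stop, where the force rose to 38 N with almost no travel. After that I lifted the tool clear.

**Last checks:**
- **Pawl:** after the press, the tab's corners in the scene picture fitted 0.36 rad (fully free). The final picture shows the hook still clear of the teeth.
- **Press arm:** the palm top measured 149.8 mm above the table, against about 150 mm when home. The pad is on the box lid.
- **Loose things:** both gift boxes, the glue bottle and the spool look unmoved in the final top picture.
- **Robot:** the tool is at about 0.35 m height, clear of everything, and the force is near zero. The last move ended at 16.6 s, of the 48 s allowed.

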